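# Stack a tote and lock it for carrying

## Robot

A 6-joint arm with a two-finger parallel gripper is mounted at the origin on a cart in front of the work surface, level with it; the furniture and walls round the work are solid. World frame = base frame: x ahead of the robot, y to its left, z up, the work surface at z = 0. Lengths are in mm, angles in rad, forces in N, time in s.
With the tool pointing down it reaches from about 275 to 825 mm from the base axis. Payload 5.2 kg.
Tool frame: the origin (TCP) lies at the very end of the fingers, on their centre line; the grasp point (between the pads) lies behind it (arm.grip_point_offset is the z of the grasp point in the tool frame, in mm); z points along the fingers, y is the line along which they close (so a half turn about z gives the same grasp; the last joint's range is limited). The gripper opens to 93 mm and grips with 3 to 60 N. Pads are 15 mm wide; open, the fingers measure 128 mm over their backs; the gripper's body (75 mm by 188 mm) begins 65 mm behind the grasp point.
Start: joints at [1.115, 0.259, 1.535, -0, 1.348, -0.203], TCP at [137.541, 532.529, 218.653] pointing down, gripper open.
Joint ranges: [-3.14, 3.14], [-0.91, 2.08], [0.19, 2.58], [-1.22, 4.36], [0.22, 2.71], [-3.12, 3.12]. Speed limits (rad/s): [2.57, 2.57, 3.14, 3.14, 3.14, 3.14].

## Interface

Orientations are given as a unit quaternion [w, x, y, z].
In Python, from plant import sense, grab_frame, camera_params, close_job, cut_out, landmark_of, arm gives the robot as it stands. The module is installed in compiled form; this text tells all that it offers.
- The arm moves only by the shell command python3 -m creep 'ROWS'. ROWS is a JSON object whose one key "plan" holds a list of rows, each an object with "claw": the opening, from 0 (shut) to 1 (fully open); "travel": the shift along the tool's x, y, z in m, a list of three; "yaw": the turn about the tool's z in degrees. A call has 1 to 20 rows; each row shifts and turns the commanded pose from where the row before left it, along the tool's axes as they then stand; what a row does not reach is not made up. A row lasts 1/8 s, in which the tool goes at most 62.5 mm and 10.7 degrees, less where a joint would pass 70% of its speed; a pose out of reach is approached as far as the arm can. A call with a gripper value outside its range is refused whole. The fingers move at their own pace and stop on an object; the grip force is fixed at half the most. Time passes only in rows, so rows that do not move let the fingers close. It gives the time, the measured TCP pose, the force, the opening and the grip force at its end, in the units of the state.
- sense(): the state, without advancing time (a new reading comes with each control period).
- grab_frame(name): name is "scene" or "top"; returns the picture (420x560x3 uint8, red, green, blue); there is no depth.
- camera_params(name): a dict with "mtx" (3x3 intrinsics, pixels), "R" (3x3) and "t" (3): a world point X has camera coordinates R X + t. Camera axes: x right, y down, z forward; pixel columns grow to the right and rows downward; lengths in mm; the calibration is good to about 2 mm. A picture is of the moment at which its call begins. camera_params takes no time and is no camera call.
- close_job(): hands the job in; it is judged then, once.
Trained networks look in the newest picture that a camera, given by its name, has taken for a name from the list of things; names that differ only in an ending like _2 or _b are one class to them, and where a whole thing is asked for, a point or a joint stands for the part that bears it (a point fixed in the world has none). Each returns a list of dicts, best first, with "conf" (0 to 1); they miss things now and then, are a little off and sometimes report something else, mostly with a low value. They report only what shows in the picture. A call takes as long as a camera call.
- cut_out(target, camera): "mask" (420x560 bool, what is visible of it) and "point" ([column, row] as shares, 0 to 1, of the picture: columns of its width, rows of its height, amid what is visible of it).
- landmark_of(target, camera): "point" ([column, row] as shares, 0 to 1, of the picture: columns of its width, rows of its height: a listed point, or the origin of a listed thing).
The state is a dict: "t": time; "qpos": joint angles; "joint_vel": joint speeds; "joint_torque": joint torques, N m; "ee_pos": TCP position; "eef_rot": TCP orientation; "wrist_force": force on the tool from outside, world axes, zero at the start; "torque": the same for the moment, N m; "finger_gap": opening from 0.0 (shut) to 1.0 (fully open); "finger_force": force on a finger pad.
Only numpy, scipy, OpenCV 4.12 (cv2) and the standard library are available. Lean on these libraries where they do the work, as an engineer would, in place of code of your own. Each camera call takes 0.05 s, during which the arm holds its last target. There are 200 camera calls.

## Task

Put the empty tote on top of the full one, turned the right way round so that it stands flat on the rim, its ledge on the lock's side, rather than dropping in on the tins. Then slide the lock on the lower tote over that ledge, right home to its end stop so that the catch holds it when you let go, firmly but without ramming it. Leave the other things on the worktop standing where they are.

Things in the scene. Friction and masses are not known exactly. Their poses are not given: they have to be found in the camera images.
- lower_tote: the full tote: grey plastic, two tins in it, does not move. Origin: centre of its underside, z up, y along its length; its -x face carries the lock and looks roughly to the robot (yaw within 0.3 rad). Mouth outside 134 (x) by 204 (y), 85 high. Rim band 8 thick, 22 high, at x = +-63 and y = +-97. End walls have drop channels, open above, at x = -54..-26 and 1..29. Tin tops 62 above the worktop
- lower_saddle (a point): a saddle: the plain stretch of end-wall rim (top face) at (40, 97, 85) mm in lower_tote's frame; there are four, on both end walls at x = 40 and x = -15. The feet of a tote turned half round stand on them
- upper_tote: the empty tote, loose, 0.16 to 0.26 kg, same size, shape and axes as lower_tote; starts on the worktop at yaw +-0.8. Its own lock on its -x face (out to x = -111, up to z = 108) is not used. Stacked: half round from lower_tote, origins in line, base 75 above lower_tote's (10 down inside the rim, 2 play, sloped ribs lead it in). Same way round, it sinks through the channels onto the tins
- upper_rim (a point): middle of the rim of the empty tote's +x face, at (63, 0, 74) mm in upper_tote's frame: a vertical band 8 mm thick (x), from z = 63 to 85 mm, good to pinch across x from above, firmly (60 N). Held there the tote's other side hangs a few degrees low, so its base swings about 3 mm towards the gripped side
- upper_foot (a point): underside of one of the empty tote's four feet, at (-40, 94, 10) mm in upper_tote's frame; feet are 22 mm wide (x), on both end walls at x = -40 and 15 mm, out to y = +-101 mm
- ledge (a point): middle of the outer edge of the ledge low on the empty tote's +x face, at (80, -14, 16) mm in upper_tote's frame; 6 mm thick, from y = -40 to 12 mm. When stacked it lies at x = -80 mm in lower_tote's frame, its top 94 mm above the worktop, 6 mm beyond the open lock's hook
- lock: the lock, a dark metal slide. Origin: centre of its grip, a block 19 x 22 x 32 mm (x, y, z in lower_tote's axes) with side faces to +-y, at (-101, -52, 92) mm in lower_tote's frame when open; slides to lower_tote's +y. With the other tote on top (rim 160 mm up) lean the gripper: fingers pointing down and 15 to 40 degrees towards the tote, or its body strikes that tote
- hook (a point): tip of the lock's hook, 34 mm to +y of the grip's centre and 23 mm nearer the tote; the hook is 16 mm wide, underside 97 mm, top 104 mm above the worktop, and passes over the ledge as the lock is slid
- track (a point): middle of the front of the lock's track, at (-84, -11, 61) mm in lower_tote's frame. A spring pulls the lock open, 2.5 to 3.5 N. In the last 8 mm it must be pushed over a snap catch, up to 16 N in all, which then holds it; let go sooner, it springs open. The hidden end stop comes after 38 to 62 mm of travel, set anew each time, felt as a hard rise of force; 25 N is ample, over 35 N is ramming
- sauce_jar: jar of brown sauce with a flat red lid, 75 mm across, 114 mm tall; bystander; origin at the centre of its underside
- tea_box: light blue carton 64 x 92 mm, 145 mm tall; bystander; origin at the centre of its underside
- tall_tin: red food tin, 75 mm across, 110 mm tall; bystander; origin at the centre of its underside
- spice: small spice jar with a mustard-yellow cap, 42 mm across, 96 mm tall; bystander; origin at the centre of its underside

How it is judged (in metres and radians):
On the way, in this order (a step that is already met when the one before it is completed fails the run):
1. the empty tote stands on the lower tote's saddles, right way round, let go (z of upper_tote in the frame of lower_tote between 0.0725 and 0.0785 m and x of upper_tote in the frame of lower_tote between -0.006 and 0.006 m and y of upper_tote in the frame of lower_tote between -0.006 and 0.006 m and x of ledge in the frame of lower_tote below -0.07 m and angle between upper_tote's own z axis and vertical below 0.035 rad and contact force between the fingers and upper_tote below 0.5 N), for 0.2 s.
2. the lock is slid over the ledge (z of upper_tote in the frame of lower_tote between 0.0725 and 0.0785 m and x of upper_tote in the frame of lower_tote between -0.006 and 0.006 m and y of upper_tote in the frame of lower_tote between -0.006 and 0.006 m and x of ledge in the frame of lower_tote below -0.07 m and angle between upper_tote's own z axis and vertical below 0.035 rad and y of lock in the frame of lower_tote above -0.0185 m), for 0.2 s.
At the end, for the whole second after the job is handed in: The empty tote rests on the lower one turned half round (origin within 6 mm of lower_tote's axis in x and y, base 72.5 to 78.5 mm above lower_tote's base, upright within 2 degrees), its ledge on the lock's side; the lock stays at least 33 mm along its travel by its catch; all let go and at rest (all of step 2 and linear speed of upper_tote below 0.01 m/s and linear speed of lock below 0.005 m/s); the robot touches nothing.
It fails at once if the lock is rammed against its catch and stop (more than 40 N) (contact force between lock and lower_tote above 40 N).
It fails at once if sauce_jar is moved more than 20 mm or tipped (distance of sauce_jar from where it was at the start of the episode above 0.02 m or angle between sauce_jar's own z axis and vertical above 0.3 rad).
It fails at once if tea_box is moved more than 20 mm or tipped (distance of tea_box from where it was at the start of the episode above 0.02 m or angle between tea_box's own z axis and vertical above 0.3 rad).
It fails at once if tall_tin is moved more than 20 mm or tipped (distance of tall_tin from where it was at the start of the episode above 0.02 m or angle between tall_tin's own z axis and vertical above 0.3 rad).
It fails at once if spice is moved more than 20 mm or tipped (distance of spice from where it was at the start of the episode above 0.02 m or angle between spice's own z axis and vertical above 0.3 rad).
It also fails if it takes over 58 s, if anything falls off the work surface, if the arm or the gripper's body presses on something with over 40 N, if the wrist force passes 120 N, or if a joint passes its speed limit or range.

## Working session

There is one attempt and no reset: what is moved stays moved. The work goes in short steps, Python scripts to look and compute and a shell command to move; the robot and the scene stay as the last step left them, time stands still between calls to the robot, and variables do not carry over. Pictures are saved under pics/ and viewed, at most 10 in all, crops included, and the job is handed in when it is done.

```bash
mkdir -p pics; ls
python3 - <<'E'
from plant import *
import cv2
for n in ("scene","top"):
    im=grab_frame(n); cv2.imwrite(f"pics/{n}0.png",cv2.cvtColor(im,cv2.COLOR_RGB2BGR))
    p=camera_params(n); print(n,p)
    for k in "lower_tote lower_saddle upper_tote upper_rim upper_foot ledge lock hook track sauce_jar tea_box tall_tin spice".split():
        for r in landmark_of(k,n)[:5]: print(k,[round(r['point'][0]*560,1),round(r['point'][1]*420,1)],round(r['conf'],2))
print(sense(),arm.grip_point_offset)
E
```

```text
pics
scene {'mtx': array([[459.37304607,   0.        , 277.1342642 ],
       [  0.        , 459.37304607, 207.84345615],
       [  0.        ,   0.        ,   1.        ]]), 'R': array([[-0.22080523, -0.97521734, -0.01400695],
       [-0.72633866,  0.17400557, -0.66494677],
       [ 0.65090491, -0.13664994, -0.74675939]]), 't': array([ 127.02544579,  393.09072621, 1397.61505545])}
lower_tote [321.8, 206.4] 0.83
lower_tote [347.5, 204.1] 0.56
lower_saddle [296.9, 184.1] 0.94
upper_tote [212.1, 242.6] 0.77
upper_foot [195.1, 256.6] 0.91
upper_foot [213.8, 243.1] 0.53
lock [344.1, 206.5] 0.72
hook [332.0, 199.6] 0.68
track [330.7, 207.9] 0.9
sauce_jar [343.2, 206.0] 0.52
tea_box [139.4, 250.6] 0.77
tall_tin [383.0, 183.7] 0.68
tall_tin [212.6, 245.1] 0.18
spice [391.7, 198.0] 0.81
top {'mtx': array([[485.8604839,   0.       , 274.2759762],
       [  0.       , 485.8604839, 215.6440769],
       [  0.       ,   0.       ,   1.       ]]), 'R': array([[ 0.02209816, -0.99974764, -0.00404197],
       [-0.98034033, -0.02087592, -0.19620659],
       [ 0.1960727 ,  0.00829831, -0.98055425]]), 't
[... 530 characters left out ...]
.4, 'qpos': array([ 1.11522090e+00,  2.58587489e-01,  1.53502227e+00,  1.57245160e-05,
        1.34798186e+00, -2.02787178e-01]), 'joint_vel': array([-0.00027668,  0.00035277,  0.0013332 , -0.00016894, -0.00010168,
        0.00131064]), 'joint_torque': array([ 6.01312768e-04, -4.37194133e+01, -2.84304857e+01,  7.19745224e-02,
        3.11809557e-02, -3.86591034e-05]), 'ee_pos': array([137.52277376, 532.53021775, 218.65052574]), 'eef_rot': array([-7.08814357e-06,  1.26059581e-01,  9.92022672e-01,  2.97071074e-06]), 'wrist_force': array([-0.29318881, -0.75136237,  0.88184369]), 'torque': array([-0.04263541,  0.05257288, -0.04516767]), 'finger_force': 0.0, 'finger_gap': 1.002299730084025} -18.8
```

Run:
```python
import cv2
a=cv2.imread("pics/scene0.png")[140:300,110:430]; cv2.imwrite("pics/s1.png",cv2.resize(a,None,fx=2.5,fy=2.5,interpolation=cv2.INTER_CUBIC))
a=cv2.imread("pics/top0.png")[150:290,130:430]; cv2.imwrite("pics/t1.png",cv2.resize(a,None,fx=2.6,fy=2.6,interpolation=cv2.INTER_CUBIC))
```

```text
(no output)
```

View pics/s1.png

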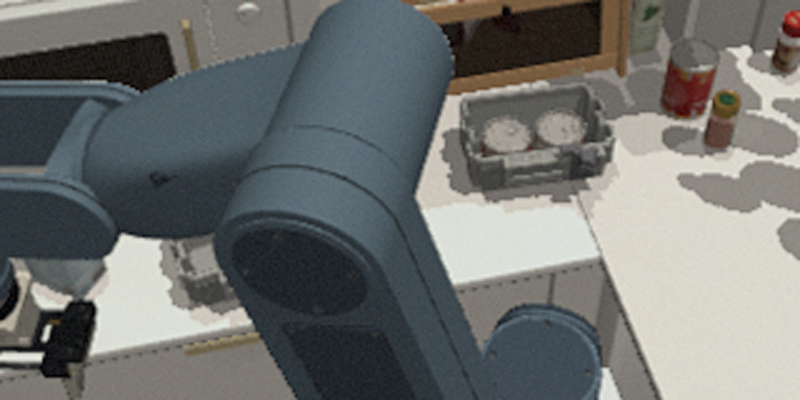

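View pics/t1.png

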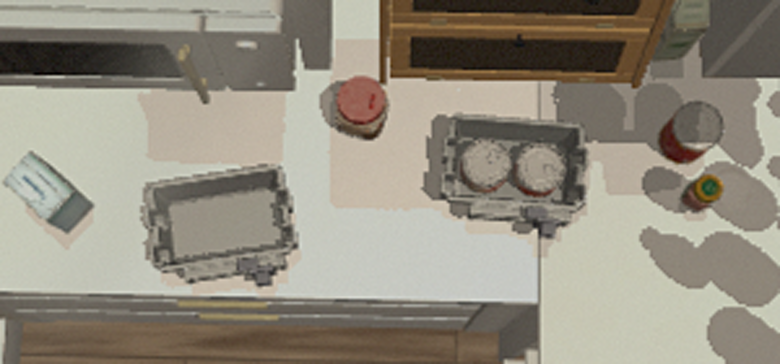

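```bash
cat > h.py <<'E'
import numpy as np, cv2
from plant import *
from scipy.optimize import minimize, least_squares
from scipy.spatial.transform import Rotation as Ro
def proj(n,X):
    p=camera_params(n); c=np.atleast_2d(X)@np.array(p['R']).T+p['t']; u=c@np.array(p['mtx']).T
    return u[:,:2]/u[:,2:]
def ray(n,uv,z):
    p=camera_params(n);R=np.array(p['R']);C=-R.T@p['t']
    d=R.T@np.linalg.inv(p['mtx'])@[uv[0],uv[1],1]; return C+d*(z-C[2])/d[2]
def box(x0,x1,y0,y1,z0,z1): return np.array([[x,y,z] for x in(x0,x1) for y in(y0,y1) for z in(z0,z1)],float)
RIM=box(-67,67,-102,102,63,85); BODY=box(-55,55,-92,92,0,63)
def W(q,P,z0=0):
    c,s=np.cos(q[2]),np.sin(q[2]); return P@np.array([[c,s,0],[-s,c,0],[0,0,1]])+[q[0],q[1],z0]
S=8
def fill(n,q,parts,z0=0):
    m=np.zeros((420*4,560*4),np.uint8)
    for P in parts:
        h=cv2.convexHull(np.float32((proj(n,W(q,P,z0))+.5)*4)); cv2.fillConvexPoly(m,np.int32(np.round(h*16)),255,shift=4)
    return cv2.resize(m,(560,420),interpolation=cv2.INTER_AREA)/255.
def fit(n,mask,q0,z0=0):
    parts=[RIM,BODY]
    def cost(q):
        dc=fill(n,q,[box(-120,-58,-75,60,0,110),box(66,82,-42,14,8,22)],z0)>0
        return (np.abs(fill(n,q,parts,z0)-mask)*~dc).sum()
    b=None
    for dq in ((0,0,0),(8,0,.05),(0,8,-.05)):
        s=np.array(q0)+dq
        r=minimize(cost,s,method='Nelder-Mead',options=dict(initial_simplex=[s,s+[10,0,0],s+[0,10,0],s+[0,0,.08]],xatol=.05,fatol=.05))
        if b is None or r.fun<b.fun:b=r
    return b.x,b.fun
E
python3 - <<'E'
from h import *
grab_frame("top")
for k,q0 in(("lower_tote",None),("upper_tote",None)):
    rs=cut_out(k,"top"); print(k,[(r['conf'],r['mask'].sum(),np.array(r['point'])*[560,420]) for r in rs])
    r=rs[0]; np.save(k,r['mask']); p=np.array(r['point'])*[560,420]; g=ray("top",p,60)
    print(g, fit("top",r['mask'],[g[0],g[1],0.1]), fit("top",r['mask'],[g[0],g[1],-.1]))
for n,l in dict(sauce_jar=((267.7,193),0),tall_tin=((392.2,203.1),0),tea_box=((153.2,226.3),0)).items(): print(n,ray("top",*l))
print("spice",ray("scene",(391.7,198),0))
print(Ro.from_quat(np.roll(sense()['eef_rot'],-1)).as_matrix().round(3))
E
```

```text
lower_tote [(0.87, np.int64(2148), array([329.504, 216.216]))]
[ 515.47897777 -174.1855819    60.        ] (array([ 5.28609421e+02, -1.63990831e+02, -5.69355201e-02]), np.float64(111.20784313725491)) (array([ 5.28653445e+02, -1.63883785e+02, -5.82670119e-02]), np.float64(111.1450980392157))
upper_tote [(0.72, np.int64(2128), array([214.816, 238.308]))]
[418.03506495 273.0699982   60.        ] (array([4.34262336e+02, 2.72722134e+02, 1.64423584e-01]), np.float64(87.15294117647059)) (array([4.34304026e+02, 2.73005291e+02, 1.70547596e-01]), np.float64(87.20784313725491))
sauce_jar [619.25573561  72.64748194   0.        ]
tall_tin [ 587.56505352 -436.24312477    0.        ]
tea_box [470.71651627 532.75815539   0.        ]
spice [ 489.45133824 -434.64586041    0.        ]
[[-0.968  0.25   0.   ]
 [ 0.25   0.968  0.   ]
 [ 0.     0.    -1.   ]]
```

Run:
```python
from h import *
L=[528.6,-163.9,-.0575];U=[434.3,272.8,.167]
im=cv2.imread("pics/top0.png")
out=[]
for q,c in((L,(325,215)),(U,(215,238))):
    print(proj("top",W(q,np.array([[0,0,0],[40,97,85],[63,0,74],[-40,94,10],[80,-14,16],[-101,-52,92],[-78,-18,100],[-84,-11,61.]]))).round(1).tolist())
    x0,y0=c[0]-45,c[1]-40
    a=cv2.resize(im[y0:y0+80,x0:x0+90],None,fx=8,fy=8,interpolation=cv2.INTER_CUBIC)
    for P,col in(([[67,102,85],[67,-102,85],[-67,-102,85],[-67,102,85]],(0,0,255)),([[59,93,85],[59,-93,85],[-59,-93,85],[-59,93,85]],(0,255,0))):
        u=(proj("top",W(q,np.array(P,float)))+.5-[x0,y0])*8
        cv2.polylines(a,[np.int32(u)],True,col,1)
    out.append(a[:,:])
o=np.hstack(out); cv2.imwrite("pics/ov.png",cv2.resize(o,(800,356)))
o=out[0];cv2.imwrite("pics/ovL.png",o);cv2.imwrite("pics/ovU.png",out[1])
```

```text
[[325.4, 215.9], [303.4, 199.7], [328.2, 196.6], [301.7, 223.3], [330.4, 196.1], [339.8, 238.0], [331.5, 231.1], [328.5, 234.1]]
[[216.9, 236.6], [188.2, 226.7], [212.7, 217.9], [194.4, 249.4], [217.5, 216.0], [230.8, 256.8], [221.0, 251.9], [220.5, 254.9]]
```

View pics/ov.png

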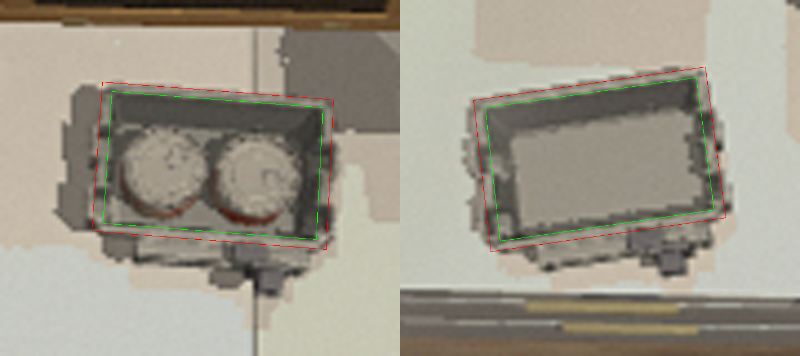

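```bash
python3 - <<'E'
from h import *
grab_frame("scene")
r=cut_out("lower_tote","scene")[0]; print(r['conf'],r['mask'].sum(),fit("scene",r['mask'],[528.6,-163.9,-.06]))
f=lambda X:np.r_[proj("top",X)[0]-[209.6,188.5],proj("scene",X)[0]-[184.8,166]]
s=least_squares(f,[600,300,100]);print(s.x,s.cost)
E
python3 -m creep '{"plan":[{"claw":0.6,"travel":[0,0,0],"yaw":10},{"claw":0.6,"travel":[0,0,0],"yaw":10},{"claw":0.6,"travel":[0,0,0],"yaw":10},{"claw":0.6,"travel":[0,0,0],"yaw":10},{"claw":0.6,"travel":[0,0,0],"yaw":10},{"claw":0.6,"travel":[0,0,0],"yaw":10},{"claw":0.6,"travel":[0,0,0],"yaw":6},{"claw":0.6,"travel":[0,0,0],"yaw":0}]}'
```

```text
0.81 2232 (array([ 5.26675460e+02, -1.66013742e+02, -4.46987713e-02]), np.float64(129.65098039215684))
[572.09356639 295.65966573 253.23058257] 32.701284663827856
t: 2.65
ee_pos: [137.5, 532.5, 218.6]
eef_rot: [0.0, 0.646, 0.764, -0.0]
wrist_force: [0.3, -0.2, 0.6]
finger_gap: 0.599
finger_force: 0.0
```

Run:
```python
from h import *
for a,b in(((199,168.5),(184.8,148)),((210,189),(186,166)),((199,168.5),(186,166)),((210,189),(184.8,148))):
    f=lambda X:np.r_[proj("top",X)[0]-a,proj("scene",X)[0]-b]
    s=least_squares(f,[600,300,100]);print(s.x.round(),s.fun.round(1))
for uv in((200,185),(190,184),(300,182)): print(ray("top",uv,0).round())
for n,b in(("scene0",(150,90,130,70)),("top0",(160,140,110,90))):
    x,y,w,h=b; cv2.imwrite(f"pics/c{n}.png",cv2.resize(cv2.imread(f"pics/{n}.png")[y:y+h,x:x+w],(390,h*390//w),interpolation=cv2.INTER_CUBIC))
a=cv2.imread("pics/cscene0.png");b=cv2.imread("pics/ctop0.png");H=max(a.shape[0],b.shape[0])
cv2.imwrite("pics/c.png",np.hstack([cv2.copyMakeBorder(i,0,H-i.shape[0],0,0,0) for i in(a,b)]))
```

```text
[631. 307. 286.] [ 1.1  0.2 -1.1 -0.1]
[570. 293. 255.] [-5.5 -1.   5.2  0.3]
[663. 321. 178.] [ 2.1  0.4 -2.1 -0.1]
[545. 281. 352.] [-6.5 -1.2  6.2  0.3]
[647. 352.   0.]
[651. 394.   0.]
[669. -59.   0.]
```

View pics/c.png

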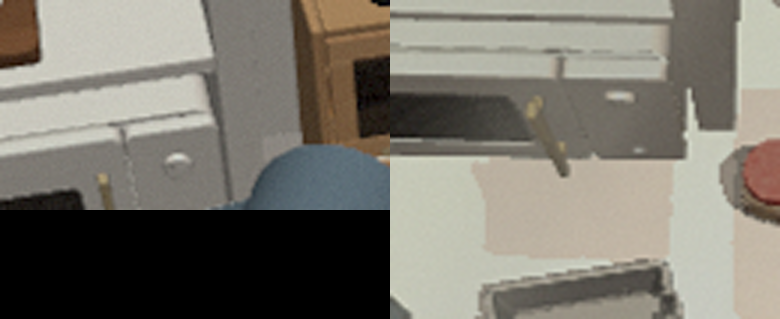

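```bash
python3 -m creep '{"plan":[{"claw":0.6,"travel":[-0.038,0.039,0],"yaw":0},{"claw":0.6,"travel":[-0.038,0.039,0],"yaw":0},{"claw":0.6,"travel":[-0.038,0.039,0],"yaw":0},{"claw":0.6,"travel":[-0.038,0.039,0],"yaw":0},{"claw":0.6,"travel":[-0.038,0.039,0],"yaw":0},{"claw":0.6,"travel":[-0.038,0.039,0],"yaw":0},{"claw":0.6,"travel":[-0.038,0.039,0],"yaw":0},{"claw":0.6,"travel":[-0.0396,0.0393,0],"yaw":0},{"claw":0.6,"travel":[0,0,0.02],"yaw":0},{"claw":0.6,"travel":[0,0,0.02],"yaw":0},{"claw":0.6,"travel":[0,0,0.02],"yaw":0},{"claw":0.6,"travel":[0,0,0],"yaw":0},{"claw":0.6,"travel":[0,0,0],"yaw":0}]}'
python3 - <<'E'
from h import *
for n in("top","scene"): cv2.imwrite(f"pics/{n}2.png",cv2.cvtColor(grab_frame(n),cv2.COLOR_RGB2BGR))
a=cv2.imread("pics/top2.png")[150:290,150:300];b=cv2.imread("pics/scene2.png")[120:300,100:300]
cv2.imwrite("pics/hov.png",np.hstack([cv2.resize(a,(400,373)),cv2.resize(b,(400,373))]))
E
```

```text
t: 4.28
ee_pos: [496.5, 283.0, 159.4]
eef_rot: [0.0, 0.646, 0.764, 0.0]
wrist_force: [-0.5, -1.0, 0.5]
finger_gap: 0.596
finger_force: 0.0
```

View pics/hov.png

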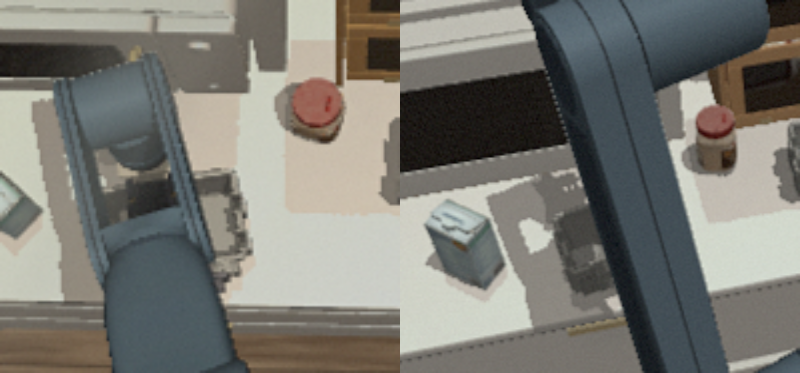

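```bash
python3 -m creep '{"plan":[{"claw":0.6,"travel":[0,0,0.02],"yaw":0},{"claw":0.6,"travel":[0,0,0.02],"yaw":0},{"claw":0.6,"travel":[0,0,0.02],"yaw":0},{"claw":0.6,"travel":[0,0,0.02],"yaw":0},{"claw":0.6,"travel":[0,0,0.015],"yaw":0},{"claw":0.6,"travel":[0,0,0.01],"yaw":0},{"claw":0.6,"travel":[0,0,0],"yaw":0}]}' && python3 -m creep '{"plan":[{"claw":0,"travel":[0,0,0],"yaw":0},{"claw":0,"travel":[0,0,0],"yaw":0},{"claw":0,"travel":[0,0,0],"yaw":0},{"claw":0,"travel":[0,0,0],"yaw":0},{"claw":0,"travel":[0,0,0],"yaw":0},{"claw":0,"travel":[0,0,0],"yaw":0}]}'
```

```text
t: 5.25
ee_pos: [495.8, 282.7, 53.2]
eef_rot: [-0.0, 0.646, 0.763, -0.0]
wrist_force: [-0.3, 0.3, -1.1]
finger_gap: 0.598
finger_force: 0.0
t: 6.0
ee_pos: [496.0, 282.7, 54.0]
eef_rot: [-0.0, 0.646, 0.763, -0.0]
wrist_force: [0.4, -0.6, 3.9]
finger_gap: 0.099
finger_force: 29.6
```

```bash
python3 -m creep '{"plan":[{"claw":0,"travel":[0,0,-0.003],"yaw":0},{"claw":0,"travel":[0,0,-0.005],"yaw":0},{"claw":0,"travel":[0,0,-0.008],"yaw":0},{"claw":0,"travel":[0,0,-0.01],"yaw":0},{"claw":0,"travel":[0,0,-0.015],"yaw":0},{"claw":0,"travel":[0,0,-0.02],"yaw":0},{"claw":0,"travel":[0,0,-0.02],"yaw":0},{"claw":0,"travel":[0,0,-0.02],"yaw":0},{"claw":0,"travel":[0,0,-0.02],"yaw":0},{"claw":0,"travel":[0,0,-0.02],"yaw":0},{"claw":0,"travel":[0,0,-0.015],"yaw":0},{"claw":0,"travel":[0,0,-0.01],"yaw":0},{"claw":0,"travel":[0,0,-0.005],"yaw":0},{"claw":0,"travel":[0,0,0],"yaw":0}]}'
python3 - <<'E'
from h import *
s=sense();print(s['wrist_force'],s['torque'],s['finger_gap'],s['qpos'])
E
```

```text
t: 7.75
ee_pos: [496.0, 282.8, 224.6]
eef_rot: [-0.0, 0.646, 0.763, -0.0]
wrist_force: [-0.4, -0.0, -1.7]
finger_gap: 0.094
finger_force: 29.6
[-4.28239332e-01 -9.09918058e-04 -1.66798789e+00] [-0.05204791 -0.08590351  0.06392917] 0.09413069248816705 [3.22776499e-01 2.92570456e-01 1.47413883e+00 6.61687251e-06
 1.37499537e+00 1.56730550e-01]
```

```bash
python3 -m creep '{"plan":[{"claw":0,"travel":[-0.015,-0.007,0],"yaw":0},{"claw":0,"travel":[-0.025,-0.012,0],"yaw":0},{"claw":0,"travel":[-0.03,-0.015,0],"yaw":0},{"claw":0,"travel":[-0.035,-0.017,0],"yaw":0},{"claw":0,"travel":[-0.035,-0.017,0],"yaw":0},{"claw":0,"travel":[-0.03,-0.015,0],"yaw":0},{"claw":0,"travel":[-0.025,-0.012,0],"yaw":0},{"claw":0,"travel":[-0.014,-0.007,0],"yaw":0},{"claw":0,"travel":[0,0,0],"yaw":0}]}' && python3 -m creep '{"plan":[{"claw":0,"travel":[0,0,0],"yaw":5},{"claw":0,"travel":[0,0,0],"yaw":8},{"claw":0,"travel":[0,0,0],"yaw":10},{"claw":0,"travel":[0,0,0],"yaw":10},{"claw":0,"travel":[0,0,0],"yaw":10},{"claw":0,"travel":[0,0,0],"yaw":10},{"claw":0,"travel":[0,0,0],"yaw":10},{"claw":0,"travel":[0,0,0],"yaw":10},{"claw":0,"travel":[0,0,0],"yaw":10},{"claw":0,"travel":[0,0,0],"yaw":10},{"claw":0,"travel":[0,0,0],"yaw":10},{"claw":0,"travel":[0,0,0],"yaw":10},{"claw":0,"travel":[0,0,0],"yaw":10},{"claw":0,"travel":[0,0,0],"yaw":10},{"claw":0,"travel":[0,0,0],"yaw":5},{"claw":0,"travel":[0,0,0],"yaw":0}]}'
```

```text
t: 8.88
ee_pos: [429.6, 59.0, 224.5]
eef_rot: [-0.0, 0.647, 0.763, -0.0]
wrist_force: [-0.1, 0.4, -1.2]
finger_gap: 0.094
finger_force: 29.6
t: 10.88
ee_pos: [429.9, 60.6, 224.4]
eef_rot: [-0.0, 0.944, -0.329, -0.0]
wrist_force: [-0.1, -0.4, -1.3]
finger_gap: 0.091
finger_force: 29.6
```

```bash
python3 -m creep '{"plan":[{"claw":0,"travel":[0,0,0],"yaw":5},{"claw":0,"travel":[0,0,0],"yaw":10},{"claw":0,"travel":[0,0,0],"yaw":10},{"claw":0,"travel":[0,0,0],"yaw":10},{"claw":0,"travel":[0,0,0],"yaw":10},{"claw":0,"travel":[0,0,0],"yaw":6},{"claw":0,"travel":[0,0,0],"yaw":3.6},{"claw":0,"travel":[0,0,0],"yaw":0},{"claw":0,"travel":[0.012,-0.003,0],"yaw":0},{"claw":0,"travel":[0.025,-0.005,0],"yaw":0},{"claw":0,"travel":[0.032,-0.008,0],"yaw":0},{"claw":0,"travel":[0.035,-0.008,0],"yaw":0},{"claw":0,"travel":[0.035,-0.008,0],"yaw":0},{"claw":0,"travel":[0.032,-0.007,0],"yaw":0},{"claw":0,"travel":[0.025,-0.005,0],"yaw":0},{"claw":0,"travel":[0.015,-0.0035,0],"yaw":0},{"claw":0,"travel":[0.0085,-0.001,0],"yaw":0},{"claw":0,"travel":[0,0,0],"yaw":0}]}'
python3 - <<'E'
from h import *
for n in("top","scene"):
    cv2.imwrite(f"pics/{n}3.png",cv2.cvtColor(grab_frame(n),cv2.COLOR_RGB2BGR))
    for k in("upper_tote","lower_tote"):
        for r in cut_out(k,n)[:1]: print(n,k,r['conf'],r['mask'].sum()); np.save(f"{k}_{n}3",r['mask'])
a=cv2.imread("pics/top3.png")[150:290,250:400];b=cv2.imread("pics/scene3.png")[100:280,220:420]
cv2.imwrite("pics/hov3.png",np.hstack([cv2.resize(a,(400,373)),cv2.resize(b,(400,373))]))
E
```

```text
t: 13.12
ee_pos: [466.5, -162.1, 224.6]
eef_rot: [0.0, -0.688, 0.726, 0.0]
wrist_force: [-0.6, -0.7, -1.6]
finger_gap: 0.097
finger_force: 29.6
top upper_tote 0.74 757
top lower_tote 0.9 209
scene upper_tote 0.89 1753
scene lower_tote 0.67 1740
```

View pics/hov3.png

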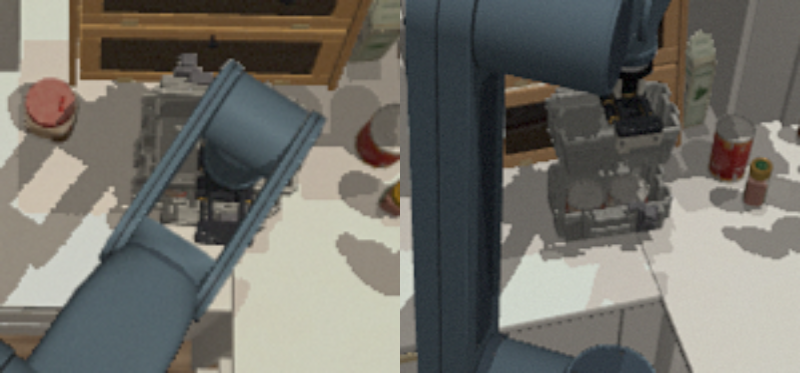

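Run:
```python
from h import *
L=[527.8,-164.8,-.052]
mL=np.load("lower_tote_scene3.npy");print(mL.sum())
t=np.array([466.5,-162.1]);psi=np.pi-.0525
yd=np.array([np.cos(psi),np.sin(psi)])
T=Ro.from_euler('z',psi)*Ro.from_euler('y',-0.0)  # upper yaw = psi
def up(P,tilt):  # pivot at (63,-.5,74); far side (-x) hangs low
    pv=np.array([63,-.5,74]); Q=Ro.from_euler('y',-tilt).apply(P-pv)
    return Ro.from_euler('z',psi).apply(Q)+[t[0],t[1],224.6+18.8+1.2]
im=cv2.imread("pics/scene3.png");x0,y0,w,h=285,130,80,95
a=cv2.resize(im[y0:y0+h,x0:x0+w],None,fx=6,fy=6,interpolation=cv2.INTER_CUBIC)
def dr(X,c): cv2.polylines(a,[np.int32((proj("scene",X)+.5-[x0,y0])*6)],True,c,1)
r=np.array([[67,102,85],[67,-102,85],[-67,-102,85],[-67,102,85.]])
for q,c in((L,(0,0,255)),([526.7,-166,-.045],(0,255,255))): dr(W(q,r),c)
for tl,c in((0,(255,0,0)),(.06,(0,255,0))): dr(up(r,tl),c)
cv2.imwrite("pics/ov3.png",a)
for tl in(0,.04,.06):print(tl,up(np.array([[-67,0,85],[0,0,0],[0,0,10.],[-67,0,10]]),tl).round(1).tolist())
```

```text
1740
0 [[596.3, -169.4, 255.6], [529.4, -165.9, 170.6], [529.4, -165.9, 180.6], [596.3, -169.4, 180.6]]
0.04 [[596.6, -169.4, 250.4], [526.4, -165.7, 168.1], [526.8, -165.8, 178.1], [593.6, -169.3, 175.5]]
0.06 [[596.7, -169.4, 247.8], [524.8, -165.7, 167.0], [525.4, -165.7, 176.9], [592.2, -169.2, 172.9]]
```

View pics/ov3.png

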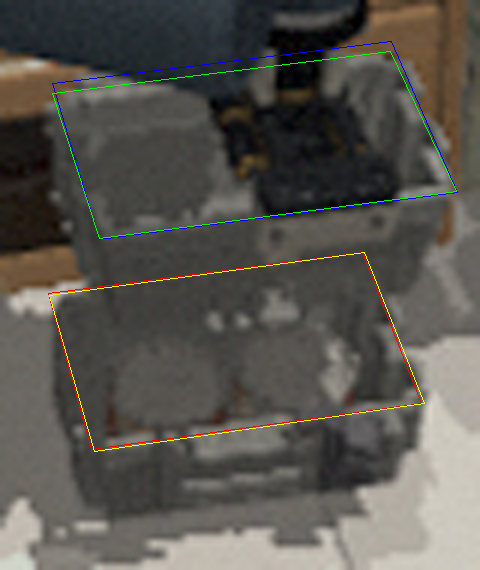

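Run:
```python
from h import *
im=cv2.imread("pics/scene3.png");m=np.load("upper_tote_scene3.npy")
g=cv2.cvtColor(im,cv2.COLOR_BGR2GRAY)
# mask extents vs model, per row, with model at nominal
psi=np.pi-.0525
def up(P,q):
    pv=np.array([63,0,74]); return Ro.from_euler('z',psi+q[2]).apply(Ro.from_euler('y',-q[3]).apply(P-pv))+[466.5+q[0],-162.1+q[1],244.6]
def fillu(q,parts):
    M=np.zeros((1680,2240),np.uint8)
    for P in parts: cv2.fillConvexPoly(M,np.int32(np.round(cv2.convexHull(np.float32((proj("scene",up(P,q))+.5)*4))*16)),255,shift=4)
    return cv2.resize(M,(560,420),interpolation=cv2.INTER_AREA)/255.
rows,cols=np.where(m);print(rows.min(),rows.max(),cols.min(),cols.max())
out=np.zeros((420,560),bool)
dcb=fillu([0,0,0,.04],[box(-120,-66,-75,60,0,110),box(55,82,-60,40,-30,62)])>0
grip=np.zeros((420,560),bool);grip[100:166,322:352]=True
dc=dcb|grip
dc[166:]=True  # lower part merges with the lower tote
def cost(q): return (np.abs(fillu(np.array(q),[RIM,BODY])-m)*~dc).sum()+ (q[0]/4)**2+(q[3]-.04)**2/.02**2
s=np.array([0,0,0,.04])
r=minimize(cost,s,method='Nelder-Mead',options=dict(initial_simplex=[s,s+[6,0,0,0],s+[0,6,0,0],s+[0,0,.05,0],s+[0,0,0,.02]]));print(r.x,r.fun,cost(s))
for dy in(-6,-4,-2,0,2,4,6):print(dy,cost([0,dy,0,.04]))
for row in(145,150,155,160):
    f=np.where(fillu(s,[RIM,BODY])[row]>.5)[0];c=np.where(m[row])[0];print(row,f.min(),f.max(),c.min(),c.max())
```

```text
140 185 293 359
[ 1.8018344  -7.48578873  0.11670811  0.01915727] 78.9634715461268 92.87450980392157
-6 108.4313725490196
-4 100.30980392156863
-2 97.11372549019609
0 92.87450980392157
2 90.82352941176471
4 94.43921568627451
6 101.12156862745098
145 293 353 296 355
150 294 355 293 357
155 295 357 293 359
160 297 360 293 359
```

```bash
python3 -m creep '{"plan":[{"claw":0,"travel":[-0.001,0,0.01],"yaw":0},{"claw":0,"travel":[0,0,0.015],"yaw":0},{"claw":0,"travel":[0,0,0.015],"yaw":0},{"claw":0,"travel":[0,0,0.015],"yaw":0},{"claw":0,"travel":[0,0,0.01],"yaw":0},{"claw":0,"travel":[0,0,0.006],"yaw":0},{"claw":0,"travel":[0,0,0],"yaw":0},{"claw":0,"travel":[0,0,0],"yaw":0}]}' && python3 -m creep '{"plan":[{"claw":0,"travel":[0,0,0.004],"yaw":0},{"claw":0,"travel":[0,0,0.003],"yaw":0},{"claw":0,"travel":[0,0,0.003],"yaw":0},{"claw":0,"travel":[0,0,0],"yaw":0}]}' && python3 -m creep '{"plan":[{"claw":0,"travel":[0,0,0.002],"yaw":0},{"claw":0,"travel":[0,0,0.002],"yaw":0},{"claw":0,"travel":[0,0,0],"yaw":0}]}'
```

```text
t: 14.42
ee_pos: [467.0, -161.3, 154.1]
eef_rot: [0.0, -0.688, 0.726, -0.0]
wrist_force: [-0.2, 0.2, -1.8]
finger_gap: 0.09
finger_force: 29.6
t: 14.92
ee_pos: [466.5, -160.9, 143.4]
eef_rot: [-0.0, -0.688, 0.726, 0.0]
wrist_force: [-0.6, -0.6, -1.6]
finger_gap: 0.089
finger_force: 29.6
t: 15.3
ee_pos: [466.6, -160.9, 139.5]
eef_rot: [-0.0, -0.688, 0.726, 0.0]
wrist_force: [0.2, -0.7, -2.3]
finger_gap: 0.094
finger_force: 29.6
```

```bash
for i in 1 2 3; do :; done; python3 -m creep '{"plan":[{"claw":0,"travel":[0,0,0.002],"yaw":0},{"claw":0,"travel":[0,0,0.001],"yaw":0},{"claw":0,"travel":[0,0,0],"yaw":0}]}' && python3 -m creep '{"plan":[{"claw":0,"travel":[0,0,0.002],"yaw":0},{"claw":0,"travel":[0,0,0],"yaw":0}]}' && python3 -m creep '{"plan":[{"claw":0,"travel":[0,0,0.002],"yaw":0},{"claw":0,"travel":[0,0,0],"yaw":0}]}' && python3 -m creep '{"plan":[{"claw":0,"travel":[0,0,0.002],"yaw":0},{"claw":0,"travel":[0,0,0],"yaw":0}]}'
```

```text
t: 15.68
ee_pos: [466.6, -161.0, 136.5]
eef_rot: [-0.0, -0.688, 0.726, 0.0]
wrist_force: [1.0, -0.6, -1.5]
finger_gap: 0.092
finger_force: 29.6
t: 15.92
ee_pos: [466.8, -161.1, 134.6]
eef_rot: [0.0, -0.688, 0.726, -0.0]
wrist_force: [0.5, 0.1, -0.9]
finger_gap: 0.091
finger_force: 29.5
t: 16.18
ee_pos: [466.8, -161.2, 133.0]
eef_rot: [0.0, -0.688, 0.726, -0.0]
wrist_force: [-1.6, 0.1, 2.9]
finger_gap: 0.091
finger_force: 29.7
t: 16.42
ee_pos: [466.7, -161.2, 130.8]
eef_rot: [-0.0, -0.688, 0.726, -0.0]
wrist_force: [-2.6, -0.8, 4.1]
finger_gap: 0.095
finger_force: 30.2
```

```bash
python3 -m creep '{"plan":[{"claw":0,"travel":[0,0.001,0.001],"yaw":0},{"claw":0,"travel":[0,0,0],"yaw":0}]}' && python3 -m creep '{"plan":[{"claw":0,"travel":[0,0,0.001],"yaw":0},{"claw":0,"travel":[0,0,0],"yaw":0},{"claw":0,"travel":[0,0,0],"yaw":0}]}'
```

```text
t: 16.68
ee_pos: [466.2, -161.2, 129.9]
eef_rot: [0.0, -0.688, 0.726, -0.001]
wrist_force: [0.5, -0.7, 4.2]
finger_gap: 0.098
finger_force: 30.4
t: 17.05
ee_pos: [465.8, -161.2, 128.9]
eef_rot: [-0.0, -0.688, 0.726, -0.0]
wrist_force: [-3.0, 0.1, 6.3]
finger_gap: 0.099
finger_force: 30.9
```

```bash
python3 -m creep '{"plan":[{"claw":0.15,"travel":[0,0,0],"yaw":0},{"claw":0.25,"travel":[0,0,0],"yaw":0},{"claw":0.4,"travel":[0,0,0],"yaw":0},{"claw":0.4,"travel":[0,0,0],"yaw":0},{"claw":0.4,"travel":[0,0,0],"yaw":0},{"claw":0.4,"travel":[0,0,-0.01],"yaw":0},{"claw":0.4,"travel":[0,0,-0.02],"yaw":0},{"claw":0.4,"travel":[0,0,-0.03],"yaw":0},{"claw":0.4,"travel":[0,0,-0.03],"yaw":0},{"claw":0.4,"travel":[0,0,-0.03],"yaw":0},{"claw":0.4,"travel":[0,0,-0.03],"yaw":0},{"claw":0.4,"travel":[0,0.05,0],"yaw":0},{"claw":0.4,"travel":[0,0.05,0],"yaw":0},{"claw":0.4,"travel":[0.05,0.02,0],"yaw":0},{"claw":0.4,"travel":[0.05,0,0],"yaw":0},{"claw":0.4,"travel":[0.05,0,0],"yaw":0},{"claw":0.4,"travel":[0.05,0,0],"yaw":0},{"claw":0.4,"travel":[0,0,0],"yaw":0}]}'
python3 - <<'E'
from h import *
for n in("top","scene"):
    cv2.imwrite(f"pics/{n}4.png",cv2.cvtColor(grab_frame(n),cv2.COLOR_RGB2BGR))
    for k in("upper_tote",):
        for r in cut_out(k,n)[:1]:
            print(n,k,r['conf'],r['mask'].sum())
            for z in(75,):
                print(fit(n,r['mask'],[527,-165,np.pi-.05],z))
    for k in("ledge","lock","hook","upper_tote","lower_saddle"):
        for r in landmark_of(k,n)[:2]:print(n,k,np.array(r['point'])*[560,420],r['conf'])
L=[527.8,-164.8,-.052]
print([(n,proj(n,W(L,np.array([[-101,-52,92],[-78,-18,100],[-80,14,91.]]))).round(1).tolist()) for n in("top","scene")])
a=cv2.imread("pics/top4.png")[150:290,250:400];b=cv2.imread("pics/scene4.png")[100:280,220:420]
cv2.imwrite("pics/hov4.png",np.hstack([cv2.resize(a,(400,373)),cv2.resize(b,(400,373))]))
E
```

```text
t: 19.3
ee_pos: [334.5, -357.2, 278.7]
eef_rot: [-0.0, -0.687, 0.727, -0.0]
wrist_force: [-0.0, -0.6, -0.3]
finger_gap: 0.4
finger_force: 0.0
top upper_tote 0.96 2346
(array([ 529.83393435, -164.72788504,    3.08473589]), np.float64(113.12156862745097))
top ledge [326.816 229.992] 0.86
top lock [338.296 237.888] 0.47
top hook [332.92  227.892] 0.55
top upper_tote [327.376 215.796] 0.77
top lower_saddle [152.6   227.682] 0.3
scene upper_tote 0.62 2203
(array([ 535.57541617, -173.81839356,    3.13840708]), np.float64(162.478431372549))
scene ledge [322.896 202.986] 0.63
scene lock [342.608 204.582] 0.42
scene hook [334.208 196.896] 0.56
scene hook [323.008 188.706] 0.37
scene upper_tote [322.112 191.688] 0.87
scene upper_tote [342.888 206.094] 0.67
[('top', [[340.1, 238.1], [331.8, 231.2], [323.2, 231.5]]), ('scene', [[344.1, 204.2], [333.4, 199.3], [324.6, 202.6]])]
```

View pics/hov4.png

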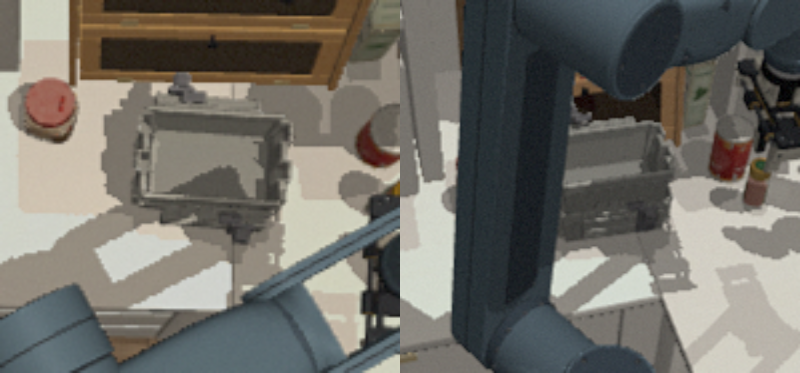

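```bash
python3 -m creep '{"plan":[{"claw":0.6,"travel":[0,0,0],"yaw":-10},{"claw":0.6,"travel":[0,0,0],"yaw":-10},{"claw":0.6,"travel":[0,0,0],"yaw":-10},{"claw":0.6,"travel":[0,0,0],"yaw":-10},{"claw":0.6,"travel":[0,0,0],"yaw":-10},{"claw":0.6,"travel":[0,0,0],"yaw":-10},{"claw":0.6,"travel":[0,0,0],"yaw":-10},{"claw":0.6,"travel":[0,0,0],"yaw":-10},{"claw":0.6,"travel":[0,0,0],"yaw":-10},{"claw":0.6,"travel":[0,0,0],"yaw":0},{"claw":0.6,"travel":[0.015,-0.03,0],"yaw":0},{"claw":0.6,"travel":[0.015,-0.03,0],"yaw":0},{"claw":0.6,"travel":[0.015,-0.03,0],"yaw":0},{"claw":0.6,"travel":[0.015,-0.03,0],"yaw":0},{"claw":0.6,"travel":[0.015,-0.03,0],"yaw":0},{"claw":0.6,"travel":[0,0,0.04],"yaw":0},{"claw":0.6,"travel":[0,0,0.04],"yaw":0},{"claw":0.6,"travel":[0,0,0.02],"yaw":0},{"claw":0.6,"travel":[0,0,0],"yaw":0},{"claw":0.6,"travel":[0,0,0],"yaw":0}]}'
python3 - <<'E'
from h import *
for n in("top","scene"): cv2.imwrite(f"pics/{n}5.png",cv2.cvtColor(grab_frame(n),cv2.COLOR_RGB2BGR))
a=cv2.imread("pics/top5.png")[170:270,280:380];b=cv2.imread("pics/scene5.png")[140:240,280:380]
cv2.imwrite("pics/hov5.png",np.hstack([cv2.resize(a,(400,400)),cv2.resize(b,(400,400))]))
print(sense()['qpos'])
E
```

```text
t: 22.5
ee_pos: [418.6, -209.0, 179.6]
eef_rot: [0.0, 1.0, -0.028, 0.001]
wrist_force: [0.7, 0.4, -0.5]
finger_gap: 0.597
finger_force: 0.0
[-7.02099870e-01  1.41147376e-01  1.78332910e+00  9.04223928e-06
  1.21458466e+00  9.23575459e-01]
```

View pics/hov5.png

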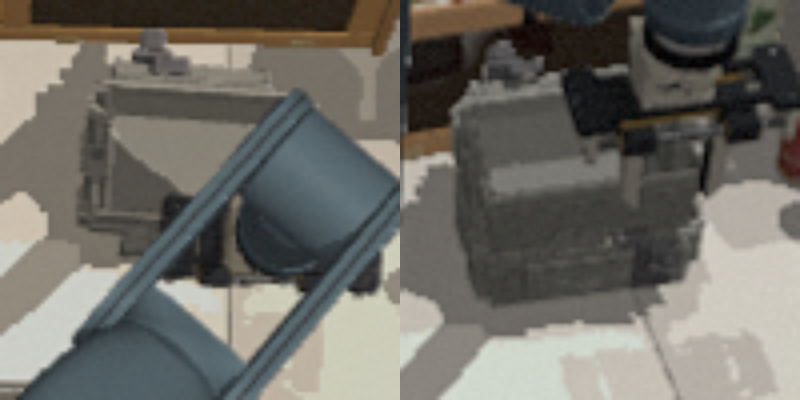

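```bash
python3 -m creep '{"plan":[{"claw":0.6,"travel":[-0.0013,0.0022,0.015],"yaw":0},{"claw":0.6,"travel":[0,0,0.02],"yaw":0},{"claw":0.6,"travel":[0,0,0.02],"yaw":0},{"claw":0.6,"travel":[0,0,0.01],"yaw":0},{"claw":0.6,"travel":[0,0,0],"yaw":0}]}' && python3 -m creep '{"plan":[{"claw":0.6,"travel":[0,0,0.006],"yaw":0},{"claw":0.6,"travel":[0,0,0.006],"yaw":0},{"claw":0.6,"travel":[0,0,0.006],"yaw":0},{"claw":0.6,"travel":[0,0,0.006],"yaw":0},{"claw":0.6,"travel":[0,0,0.004],"yaw":0},{"claw":0.6,"travel":[0,0,0],"yaw":0}]}' && python3 -m creep '{"plan":[{"claw":0,"travel":[0,0,0],"yaw":0},{"claw":0,"travel":[0,0,0],"yaw":0},{"claw":0,"travel":[0,0,0],"yaw":0},{"claw":0,"travel":[0,0,0],"yaw":0},{"claw":0,"travel":[0,0,0],"yaw":0}]}'
```

```text
t: 23.22
ee_pos: [416.2, -210.3, 112.9]
eef_rot: [-0.0, 1.0, -0.027, -0.001]
wrist_force: [-0.3, -0.2, 0.6]
finger_gap: 0.601
finger_force: 0.0
t: 23.98
ee_pos: [416.4, -210.4, 85.3]
eef_rot: [-0.0, 1.0, -0.027, -0.0]
wrist_force: [0.2, 0.3, -0.1]
finger_gap: 0.601
finger_force: 0.0
t: 24.6
ee_pos: [416.7, -210.7, 85.7]
eef_rot: [0.0, 1.0, -0.027, 0.0]
wrist_force: [-0.0, 0.3, -0.4]
finger_gap: 0.231
finger_force: 30.0
```

```bash
python3 -m creep '{"plan":[{"claw":0,"travel":[0,-0.002,0],"yaw":0},{"claw":0,"travel":[0,-0.003,0],"yaw":0},{"claw":0,"travel":[0,-0.004,0],"yaw":0},{"claw":0,"travel":[0,-0.003,0],"yaw":0},{"claw":0,"travel":[0,-0.002,0],"yaw":0},{"claw":0,"travel":[0,0,0],"yaw":0}]}' && python3 -m creep '{"plan":[{"claw":0,"travel":[0,-0.002,0],"yaw":0},{"claw":0,"travel":[0,-0.003,0],"yaw":0},{"claw":0,"travel":[0,-0.003,0],"yaw":0},{"claw":0,"travel":[0,-0.003,0],"yaw":0},{"claw":0,"travel":[0,-0.002,0],"yaw":0},{"claw":0,"travel":[0,0,0],"yaw":0}]}' && python3 -m creep '{"plan":[{"claw":0,"travel":[0,-0.001,0],"yaw":0},{"claw":0,"travel":[0,-0.001,0],"yaw":0},{"claw":0,"travel":[0,-0.001,0],"yaw":0},{"claw":0,"travel":[0,0,0],"yaw":0}]}'
```

```text
t: 25.35
ee_pos: [417.6, -196.3, 85.8]
eef_rot: [-0.0, 1.0, -0.027, 0.0]
wrist_force: [-0.1, -1.7, 1.3]
finger_gap: 0.234
finger_force: 30.0
t: 26.1
ee_pos: [418.3, -183.3, 85.7]
eef_rot: [-0.0, 1.0, -0.027, 0.0]
wrist_force: [1.1, -2.2, 1.9]
finger_gap: 0.23
finger_force: 30.0
t: 26.6
ee_pos: [418.5, -180.7, 85.7]
eef_rot: [0.0, 1.0, -0.027, 0.0]
wrist_force: [2.6, -3.5, 1.4]
finger_gap: 0.234
finger_force: 30.0
```

```bash
python3 -m creep '{"plan":[{"claw":0,"travel":[0.0003,-0.001,0],"yaw":0},{"claw":0,"travel":[0,-0.001,0],"yaw":0},{"claw":0,"travel":[0,0,0],"yaw":0}]}' | grep -E "ee_pos|wrist|gap" && python3 -m creep '{"plan":[{"claw":0,"travel":[0,-0.001,0],"yaw":0},{"claw":0,"travel":[0,-0.001,0],"yaw":0},{"claw":0,"travel":[0,0,0],"yaw":0}]}' | grep -E "ee_pos|wrist|gap" && python3 -m creep '{"plan":[{"claw":0,"travel":[0,-0.001,0],"yaw":0},{"claw":0,"travel":[0,-0.001,0],"yaw":0},{"claw":0,"travel":[0,0,0],"yaw":0}]}' | grep -E "ee_pos|wrist|gap"
```

```text
ee_pos: [418.6, -178.5, 85.7]
wrist_force: [0.1, -3.3, 3.6]
finger_gap: 0.235
ee_pos: [418.8, -176.5, 85.7]
wrist_force: [-0.5, -2.3, 5.1]
finger_gap: 0.232
ee_pos: [418.8, -175.2, 85.7]
wrist_force: [-2.1, -6.4, 4.7]
finger_gap: 0.234
```

```bash
python3 -m creep '{"plan":[{"claw":0,"travel":[0,-0.001,0],"yaw":0},{"claw":0,"travel":[0,0,0],"yaw":0}]}' | grep -E "ee_pos|wrist|gap" && python3 -m creep '{"plan":[{"claw":0,"travel":[0,-0.001,0],"yaw":0},{"claw":0,"travel":[0,0,0],"yaw":0}]}' | grep -E "ee_pos|wrist|gap"
```

```text
ee_pos: [418.9, -174.7, 85.7]
wrist_force: [-1.9, -7.7, 3.0]
finger_gap: 0.231
ee_pos: [418.9, -174.1, 85.8]
wrist_force: [-1.7, -9.0, 3.6]
finger_gap: 0.232
```

```bash
python3 -m creep '{"plan":[{"claw":0,"travel":[0,-0.001,0],"yaw":0},{"claw":0,"travel":[0,0,0],"yaw":0}]}' | grep -E "ee_pos|wrist|gap"
```

```text
ee_pos: [419.0, -173.8, 85.8]
wrist_force: [-3.4, -11.6, 1.9]
finger_gap: 0.233
```

```bash
python3 -m creep '{"plan":[{"claw":0,"travel":[0,-0.001,0],"yaw":0},{"claw":0,"travel":[0,0,0],"yaw":0}]}' | grep -E "ee_pos|wrist|gap"; python3 -m creep '{"plan":[{"claw":0,"travel":[0,-0.001,0],"yaw":0},{"claw":0,"travel":[0,0,0],"yaw":0}]}' | grep -E "ee_pos|wrist|gap"
```

```text
ee_pos: [419.0, -173.0, 85.8]
wrist_force: [-3.6, -11.9, 1.1]
finger_gap: 0.236
ee_pos: [419.1, -171.9, 85.8]
wrist_force: [-1.7, -12.0, 2.9]
finger_gap: 0.234
```

```bash
python3 -m creep '{"plan":[{"claw":0,"travel":[0,-0.001,0],"yaw":0},{"claw":0,"travel":[0,0,0],"yaw":0}]}' | grep -E "ee_pos|wrist|gap"
```

```text
ee_pos: [419.1, -169.7, 85.8]
wrist_force: [-1.8, -5.0, 3.9]
finger_gap: 0.233
```

```bash
python3 -m creep '{"plan":[{"claw":0,"travel":[0,-0.001,0],"yaw":0},{"claw":0,"travel":[0,0,0],"yaw":0}]}' | grep -E "ee_pos|wrist|gap"; python3 -m creep '{"plan":[{"claw":0,"travel":[0,-0.001,0],"yaw":0},{"claw":0,"travel":[0,0,0],"yaw":0}]}' | grep -E "ee_pos|wrist|gap"
```

```text
ee_pos: [419.3, -167.4, 85.7]
wrist_force: [-0.1, -1.3, 5.6]
finger_gap: 0.239
ee_pos: [419.3, -166.7, 85.7]
wrist_force: [-1.1, -3.4, 5.3]
finger_gap: 0.238
```

```bash
python3 -m creep '{"plan":[{"claw":0,"travel":[0,-0.001,0],"yaw":0},{"claw":0,"travel":[0,0,0],"yaw":0}]}' | grep -E "ee_pos|wrist|gap"
```

```text
ee_pos: [419.3, -166.5, 85.7]
wrist_force: [-2.5, -8.3, 3.7]
finger_gap: 0.234
```

```bash
python3 -m creep '{"plan":[{"claw":0,"travel":[0,-0.001,0],"yaw":0},{"claw":0,"travel":[0,0,0],"yaw":0}]}' | grep -E "ee_pos|wrist|gap"; python3 -m creep '{"plan":[{"claw":0,"travel":[0,-0.001,0],"yaw":0},{"claw":0,"travel":[0,0,0],"yaw":0}]}' | grep -E "ee_pos|wrist|gap"
```

```text
ee_pos: [419.4, -166.4, 85.8]
wrist_force: [-2.7, -9.9, 3.2]
finger_gap: 0.233
ee_pos: [419.4, -166.3, 85.8]
wrist_force: [-3.6, -13.5, 1.4]
finger_gap: 0.233
```

```bash
python3 -m creep '{"plan":[{"claw":0,"travel":[0,-0.001,0],"yaw":0},{"claw":0,"travel":[0,0,0],"yaw":0}]}' | grep -E "ee_pos|wrist|gap"
```

```text
ee_pos: [419.4, -166.2, 85.8]
wrist_force: [-5.0, -16.5, 0.9]
finger_gap: 0.232
```

```bash
python3 -m creep '{"plan":[{"claw":0,"travel":[0,-0.001,0],"yaw":0},{"claw":0,"travel":[0,0,0],"yaw":0}]}' | grep -E "ee_pos|wrist|gap"; python3 -m creep '{"plan":[{"claw":0,"travel":[0,0.002,0],"yaw":0},{"claw":0,"travel":[0,0.002,0],"yaw":0},{"claw":0,"travel":[0,0.0015,0],"yaw":0},{"claw":0,"travel":[0,0,0],"yaw":0}]}'
```

```text
ee_pos: [419.4, -166.1, 85.8]
wrist_force: [-3.9, -19.8, -1.7]
finger_gap: 0.235
t: 31.48
ee_pos: [419.3, -166.8, 85.7]
eef_rot: [-0.0, 1.0, -0.027, 0.0]
wrist_force: [0.0, -0.8, 6.8]
finger_gap: 0.232
finger_force: 30.0
```

Relaxed, so I open, lift straight up, retreat and check.

```bash
python3 -m creep '{"plan":[{"claw":0.35,"travel":[0,0,0],"yaw":0},{"claw":0.5,"travel":[0,0,0],"yaw":0},{"claw":0.5,"travel":[0,0,0],"yaw":0},{"claw":0.5,"travel":[0,0,0],"yaw":0},{"claw":0.5,"travel":[0,0,-0.01],"yaw":0},{"claw":0.5,"travel":[0,0,-0.02],"yaw":0},{"claw":0.5,"travel":[0,0,-0.03],"yaw":0},{"claw":0.5,"travel":[0,0,-0.03],"yaw":0},{"claw":0.5,"travel":[0,0,-0.03],"yaw":0},{"claw":0.5,"travel":[0,0,-0.03],"yaw":0},{"claw":0.5,"travel":[-0.03,0.04,0],"yaw":0},{"claw":0.5,"travel":[-0.03,0.05,0],"yaw":0},{"claw":0.5,"travel":[0,0.05,0],"yaw":0},{"claw":0.5,"travel":[0,0.04,0],"yaw":0},{"claw":0.5,"travel":[0,0.02,0],"yaw":0},{"claw":0.5,"travel":[0,0,0],"yaw":0},{"claw":0.5,"travel":[0,0,0],"yaw":0}]}'
python3 - <<'E'
from h import *
for n in("top","scene"):
    cv2.imwrite(f"pics/{n}6.png",cv2.cvtColor(grab_frame(n),cv2.COLOR_RGB2BGR))
    for k in("lock","hook"):
        for r in landmark_of(k,n)[:2]:print(n,k,np.array(r['point'])*[560,420],r['conf'])
    if n=="top": print(fit(n,cut_out("upper_tote",n)[0]['mask'],[527,-165,np.pi-.05],75))
L=[527.8,-164.8,-.052]
for d in(0,44): print(d,[(n,proj(n,W(L,np.array([[-101,-52+d,92],[-78,-18+d,100.]]))).round(1).tolist()) for n in("top","scene")])
a=cv2.imread("pics/top6.png")[150:290,250:400];b=cv2.imread("pics/scene6.png")[120:260,270:420]
cv2.imwrite("pics/hov6.png",np.hstack([cv2.resize(a,(400,373)),cv2.resize(b,(400,373))]))
E
```

```text
t: 33.6
ee_pos: [348.8, -362.1, 235.7]
eef_rot: [-0.001, 1.0, -0.026, -0.0]
wrist_force: [-0.0, 0.4, -0.5]
finger_gap: 0.497
finger_force: 0.0
top lock [329.672 239.82 ] 0.49
top hook [321.272 231.21 ] 0.44
(array([ 528.87407212, -162.42979814,    3.10562143]), np.float64(113.34901960784313))
scene lock [333.088 207.102] 0.5
scene hook [322.112 202.104] 0.72
0 [('top', [[340.1, 238.1], [331.8, 231.2]]), ('scene', [[344.1, 204.2], [333.4, 199.3]])]
44 [('top', [[328.7, 237.3], [320.3, 230.4]]), ('scene', [[332.1, 205.9], [321.4, 200.9]])]
```

View pics/hov6.png

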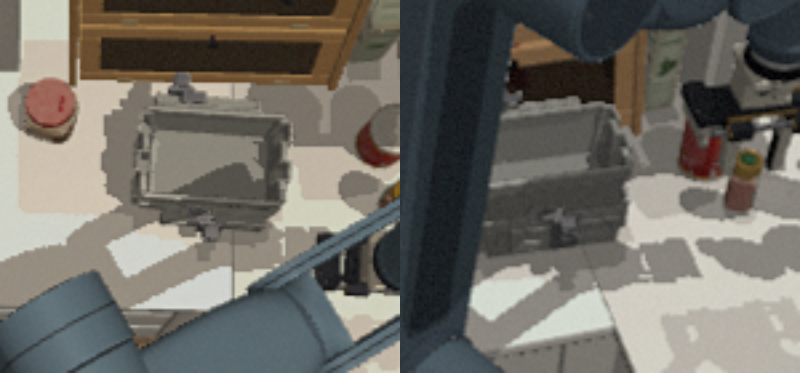

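The pictures show the tote standing flat on the lower one and the lock still about 44 mm along after release, at top pixel (329, 239). The bystanders in view have not moved and the arm is clear, so I hand in.

```bash
python3 -c "
from plant import *
print(close_job())"
```

```text
the job is handed in; nothing more can be done
None
```

The empty tote stands flat on the full one, turned half round with its ledge on the lock's side. The lock went home to its end stop after about 44 mm, with a peak push of about 20 N at the wrist. Its catch held when I let go, and I handed the job in at about 34 s; no verdict was returned.

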